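Make up the sampling kit and the measuring kit

TASK

Make up two kits from the stock on the table. Blue tray: the vial with the blue cap upright in the round cup, and the white roll of labels on end in the middle of the square bay. Orange tray: the vial with the orange cap upright in the round cup, and the yellow tape measure, standing as it stood, in the middle of the square bay; do not tip the glass vials over, and leave the finger scanner, the carton and the marker where they are.

Things in the scene. Friction and masses are not known exactly. Their poses are not given: they have to be found in the camera images.
- blue_tray: fixed shallow blue tray, 88 mm (x) by 136 mm (y), rim and divider 12 mm above the table, inner floor 4 mm above it. Origin: centre of its underside, z up. Black-lined square bay, 80 mm inside, centred at tray x 0, y +24 mm; round cup, 40 mm inside, wall 2 mm thick and 11 mm above the table, centred at x 0, y -42 mm. A small lip sticks out 4.5 mm at each end
- orange_tray: fixed shallow orange tray, 88 mm (x) by 136 mm (y), rim and divider 12 mm above the table, inner floor 4 mm above it. Origin: centre of its underside, z up. Black-lined square bay, 80 mm inside, centred at tray x 0, y +24 mm; round cup, 40 mm inside, wall 2 mm thick and 11 mm above the table, centred at x 0, y -42 mm. A small lip sticks out 4.5 mm at each end
- blue_vial_mid (a point): standing amber glass vial with a blue cap, 20 mm across and 46 mm tall, 14 g; the point is its centre, 23 mm above its foot, z up along its axis
- orange_vial_mid (a point): standing amber glass vial with an orange cap, 20 mm across and 46 mm tall, 14 g; the point is its centre, 23 mm above its foot, z up along its axis
- label_roll_mid (a point): white roll of labels with a brown core, standing on end, 63 mm across and 50 mm tall, about 0.12 kg; the point is its centre, 25 mm above its foot, z up along its axis. Grasp it across its 63 mm
- tape_measure_mid (a point): yellow and black pocket tape measure standing on its narrow base, 38 mm thick along its own x (the way to grasp it), 64 mm long along its own y, 60 mm tall, about 0.17 kg; the point is its centre, 30 mm above its foot, z up
- scanner_mid (a point): small black finger scanner with an orange key, 49 x 33 x 21 mm, loose, to be left alone; the point is its centre, 10 mm above the table
- carton_mid (a point): white and blue folding carton lying on the table in front of the red tote, 50 mm (its x) by 106 mm (its y) by 43 mm tall, loose, to be left alone; the point is its centre
- marker_mid (a point): white felt marker with a black cap lying at the right of the table, 18 x 136 (its y) x 17 mm, loose, to be left alone; the point is its centre
Things that resemble listed ones, but are neither listed nor needed, are in the scene too. What is shaped like the part that bears tape_measure_mid but turquoise is not meant.

How it is judged (in metres and radians):
At the end, for the whole second after the job is handed in: In each tray its vial stands within 13 mm of the cup's centre (along each tray axis) and its roll or tape measure within 15 mm of the bay's centre, on the tray floor (4 mm), upright (0.12 rad), at rest; scanner, carton and marker are within 20 mm of their starts (x of blue_vial_mid in the frame of blue_tray between -0.013 and 0.013 m and y of blue_vial_mid in the frame of blue_tray between -0.055 and -0.029 m and z of blue_vial_mid in the frame of blue_tray between 0.023 and 0.031 m and angle between each of blue_vial_mid, label_roll_mid, orange_vial_mid, tape_measure_mid's own z axis and vertical below 0.12 rad and linear speed of each of blue_vial, label_roll, orange_vial, tape_measure below 0.02 m/s and angular speed of each of blue_vial, label_roll, orange_vial, tape_measure below 0.3 rad/s and x of label_roll_mid in the frame of blue_tray between -0.015 and 0.015 m and y of label_roll_mid in the frame of blue_tray between 0.009 and 0.039 m and z of label_roll_mid in the frame of blue_tray between 0.025 and 0.033 m and x of orange_vial_mid in the frame of orange_tray between -0.013 and 0.013 m and y of orange_vial_mid in the frame of orange_tray between -0.055 and -0.029 m and z of orange_vial_mid in the frame of orange_tray between 0.023 and 0.031 m and x of tape_measure_mid in the frame of orange_tray between -0.015 and 0.015 m and y of tape_measure_mid in the frame of orange_tray between 0.009 and 0.039 m and z of tape_measure_mid in the frame of orange_tray between 0.03 and 0.038 m and distance of each of scanner_mid, carton_mid, marker_mid from where it was at the start of the episode below 0.02 m); the robot touches nothing.
It fails at once if the finger scanner is moved by more than 20 mm (distance of scanner_mid from where it was at the start of the episode above 0.02 m).
It fails at once if the carton is moved by more than 20 mm (distance of carton_mid from where it was at the start of the episode above 0.02 m).
It fails at once if the marker is moved by more than 20 mm (distance of marker_mid from where it was at the start of the episode above 0.02 m).
It fails at once if the blue vial is tipped over (angle between blue_vial_mid's own z axis and vertical above 0.8 rad).
It fails at once if the orange vial is tipped over (angle between orange_vial_mid's own z axis and vertical above 0.8 rad).
It also fails if it takes over 96 s, if anything falls off the work surface, if the arm or the gripper's body presses on something with over 40 N, if the wrist force passes 120 N, or if a joint passes its speed limit or range.

ROBOT

A 6-joint arm with a two-finger parallel gripper is mounted at the origin on a cart in front of the work surface, level with it; the furniture and walls round the work are solid. World frame = base frame: x ahead of the robot, y to its left, z up, the work surface at z = 0. Lengths are in mm, angles in rad, forces in N, time in s.
With the tool pointing down it reaches from about 300 to 775 mm from the base axis. Payload 14.6 kg.
Tool frame: the origin (TCP) lies on the centre line of the jaws, within the pads' length; the fingertips stand 19 mm ahead of it and the grasp point (between the pads) is the TCP (bot.tip_reach is the distance from the TCP to the fingertips, in mm); y points along the fingers, x is the direction in which the jaws open and shut, and the axes are right-handed (so a half turn about y gives the same grasp; the last joint's range is limited). The gripper opens to 85 mm and grips with 20 to 120 N. Pads are 22 mm wide; open, the fingers measure 114 mm over their backs; the gripper's body (76 mm by 85 mm) begins 54 mm behind the grasp point. The pads swing forward as they close: fully open they stand 13 mm farther back than shut.
Start: joints at [-1.396, 0.3, 1.521, -0, 1.321, -0.067], TCP at [131.691, -533.992, 250.281] pointing down, gripper open.
Joint ranges: [-3.03, 3.03], [-0.79, 2.21], [0.23, 2.52], [-1.04, 4.18], [0, 3.07], [-2.55, 2.55]. Speed limits (rad/s): [2.22, 2.22, 2.57, 3.14, 3.14, 3.14].

INTERFACE

Orientations are given as a unit quaternion [w, x, y, z].
In Python, from rig import bot gives the robot as it stands. Calls block until the motion is done:
- bot.move_to(position, orientation): joint-space move of the TCP to a pose.
- bot.servo_line(position, attitude=None, speed=150, until_force=None): straight line of the TCP; attitude=None keeps the orientation; speed is the mean speed in mm/s. With until_force (N) it stops when the force on the tool has changed by that much, and returns True; else False.
- bot.move_joints(angles): joint-space move.
- bot.move_gripper(opening, grip_force=None): finger opening in mm; grip_force is the grip in N (None keeps the last); returns when the fingers have stopped.
- bot.dwell(seconds).
- bot.ik(position, orientation): joint angles nearest the present ones, or None.
- bot.read_state(): the state.
- bot.read_camera(name): name is "scene" or "top" or "wrist"; returns a dict with "image" (384x512x3 uint8, blue, green, red), "depth" (384x512 float32, mm along the optical axis (not along the pixel's ray), 0 where there is no reading), "fovy" (degrees; the focal length in pixels is half the picture's height over the tangent of half this angle, whatever the lens; pixels are square), "cx", "cy" (the principal point, pixels), "eye" and "attitude" of the camera in the world; the wrist camera has in their place "mount" (4x4, takes a point from camera to tool coordinates, whose origin is the TCP and whose axes are the tool frame's). Camera axes: x right, y down, z forward; pixel columns grow to the right and rows downward; lengths in mm; the calibration is good to about 2 mm. A picture is of the moment at which its call begins: read the wrist's pose just before it.
A pose or a line that the arm cannot do raises bot.MotionError and nothing moves.
- bot.finish_job(): hands the job in, once; it reports no verdict.
The state is a dict: "clock": time; "joint_positions": joint angles; "qvel": joint speeds; "effort": joint torques, N m; "ee_pos": TCP position; "tool_rot": TCP orientation; "ft_force": force on the tool from outside, world axes, zero at the start; "moment": the same for the moment, N m; "grip_width": finger opening in mm.
Only numpy, scipy, OpenCV 4.12 (cv2) and the standard library are available. Lean on these libraries where they do the work, as an engineer would, in place of code of your own. Each camera call takes 0.05 s, during which the arm holds its last target.

## Working session

There is one attempt and no reset: what is moved stays moved. The work goes in short steps, each a Python script; the robot and the scene stay as the last script left them, time stands still between calls to the robot, and variables do not carry over. Pictures are saved under pics/ and viewed, and the job is handed in when it is done.

```bash
ls; mkdir -p pics; python3 - <<'E'
from rig import bot
import cv2,pickle
s=bot.read_state();print(s['clock'],s['ee_pos'],s['tool_rot'],s['grip_width'])
for n in("scene","top"):
    c=bot.read_camera(n);pickle.dump(c,open(f'pics/{n}0.pkl','wb'))
    cv2.imwrite(f'pics/{n}0.png',cv2.resize(c['image'],(800,600),interpolation=cv2.INTER_CUBIC))
    print(n,c['fovy'],c['cx'],c['cy'],c['eye'],c['attitude'])
E
```

```text
pics
0.0 [ 131.65864151 -533.78352475  249.70002544] [ 0.55693996 -0.55636124  0.43637762 -0.4357231 ] 85.31492447716542
scene 54.118126303732154 258.8197130798657 191.30272113734958 [ 139.13639387 -759.39837514  477.72160437] [-0.51107217  0.82029735 -0.2186189   0.13462274]
top 51.97987647856929 259.1297418568472 194.80799257847437 [ 498.6915603   -27.47805277 1313.80695715] [-0.01898279  0.7112998  -0.70252556  0.01225074]
```

View pics/scene0.png

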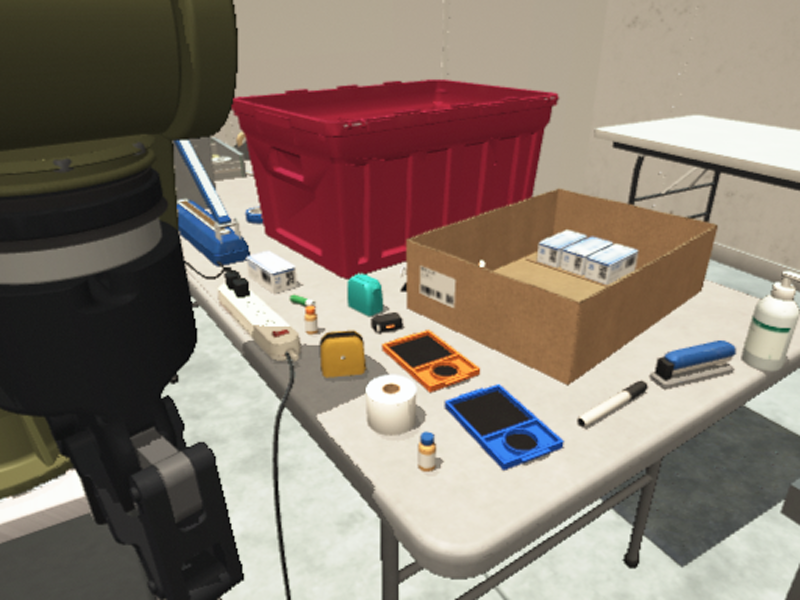

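View pics/top0.png

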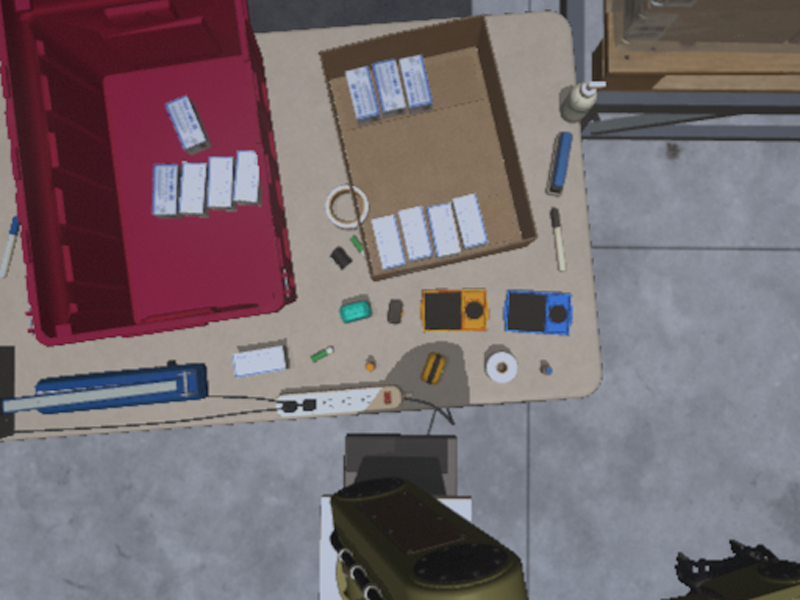

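The scene view (800x600) shows the blue tray at (503,425), orange tray (430,360), roll (391,403), blue vial (427,451), orange vial (310,320), yellow tape (342,355), turquoise look-alike (365,294) and scanner (387,322). In the top view they are at blue tray (538,312), orange tray (455,310), roll (501,367), blue vial (546,369), orange vial (370,365), yellow tape (433,368), turquoise (355,310), scanner (395,311), carton (259,360), marker (559,240).

Next: colour masks cast onto planes from the top camera.

```bash
cat > h.py <<'E'
import numpy as np, cv2, pickle
from scipy.spatial.transform import Rotation as R
def rot(q): return R.from_quat([q[1],q[2],q[3],q[0]])
def f_of(c): return c['image'].shape[0]/2/np.tan(np.radians(c['fovy'])/2)
def cast(c,uv,z,M=None):
    uv=np.atleast_2d(np.asarray(uv,float)); f=f_of(c)
    d=np.c_[(uv[:,0]-c['cx'])/f,(uv[:,1]-c['cy'])/f,np.ones(len(uv))]
    if M is None: Rm=rot(c['attitude']).as_matrix(); e=np.array(c['eye'])
    else: Rm=M[:3,:3]; e=M[:3,3]
    d=d@Rm.T
    return e+d*((z-e[2])/d[:,2])[:,None]
def hsv(c): return cv2.cvtColor(c['image'],cv2.COLOR_BGR2HSV)
def blobs(m,amin=12):
    cs,_=cv2.findContours(m.astype(np.uint8),cv2.RETR_EXTERNAL,cv2.CHAIN_APPROX_NONE)
    return sorted([k for k in cs if cv2.contourArea(k)>=amin],key=cv2.contourArea,reverse=True)
E
python3 - <<'E'
from h import *
c=pickle.load(open('pics/top0.pkl','rb'));H=hsv(c)
s=512/800
def roi(x0,y0,x1,y1):
    m=np.zeros(H.shape[:2],bool);m[int(y0*s):int(y1*s)+1,int(x0*s):int(x1*s)+1]=1;return m
col={'blue':(100,125),'or':(5,20),'ye':(12,30)}
def go(name,r,h,z,sm=120,vm=60):
    m=roi(*r)&(H[...,0]>=h[0])&(H[...,0]<=h[1])&(H[...,1]>sm)&(H[...,2]>vm)
    for k in blobs(m,3)[:2]:
        rc=cv2.minAreaRect(k); p=cast(c,[rc[0]],z)[0]
        P=cast(c,cv2.boxPoints(rc),z)[:,:2]
        print(name,np.round(np.array(rc[0])/s),'A',cv2.contourArea(k),'xy',p[:2].round(1),'box',P.round(0).tolist())
go('btray',(495,280,580,345),(100,125),12)
go('otray',(412,280,492,340),(5,22),12)
go('bvial',(535,355,560,380),(95,125),46,80,40)
go('ovial',(355,352,385,380),(3,22),46)
go('tape',(410,345,455,390),(12,32),60,130,80)
m=roi(480,345,522,388)&(H[...,1]<40)&(H[...,2]>185)
for k in blobs(m)[:1]:
    (u,r)=cv2.minEnclosingCircle(k);print('roll',np.array(u)/s,cast(c,[u],50)[0],r)
im=c['image'][170:265,140:380];cv2.imwrite('pics/topcrop.png',cv2.resize(im,None,fx=3.3,fy=3.3,interpolation=cv2.INTER_CUBIC))
c=pickle.load(open('pics/scene0.pkl','rb'));im=c['image'][160:310,180:370];cv2.imwrite('pics/scenecrop.png',cv2.resize(im,None,fx=4,fy=4,interpolation=cv2.INTER_CUBIC))
E
```

```text
btray [537. 312.] A 1032.5 xy [ 544.  -294.4] box [[505.0, -221.0], [591.0, -226.0], [584.0, -368.0], [497.0, -363.0]]
otray [454. 309.] A 458.5 xy [ 546.9 -118.5] box [[589.0, -47.0], [591.0, -189.0], [505.0, -190.0], [503.0, -48.0]]
bvial [548. 370.] A 7.5 xy [ 424.7 -309.2] box [[429.0, -304.0], [430.0, -314.0], [420.0, -314.0], [420.0, -304.0]]
ovial [370. 366.] A 14.0 xy [426.3  56. ] box [[426.0, 66.0], [436.0, 56.0], [426.0, 46.0], [417.0, 56.0]]
tape [428. 366.] A 57.0 xy [429.3 -63.5] box [[404.0, -48.0], [459.0, -67.0], [455.0, -79.0], [400.0, -60.0]]
tape [438. 370.] A 46.0 xy [421.5 -84.2] box [[396.0, -69.0], [451.0, -89.0], [447.0, -100.0], [392.0, -80.0]]
roll [501.48539543 366.81530476] [ 429.19318465 -214.10703561   50.        ] 9.611377716064453
```

View pics/topcrop.png

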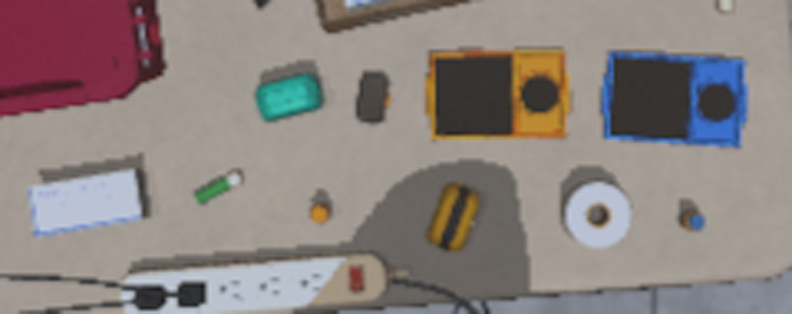

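View pics/scenecrop.png

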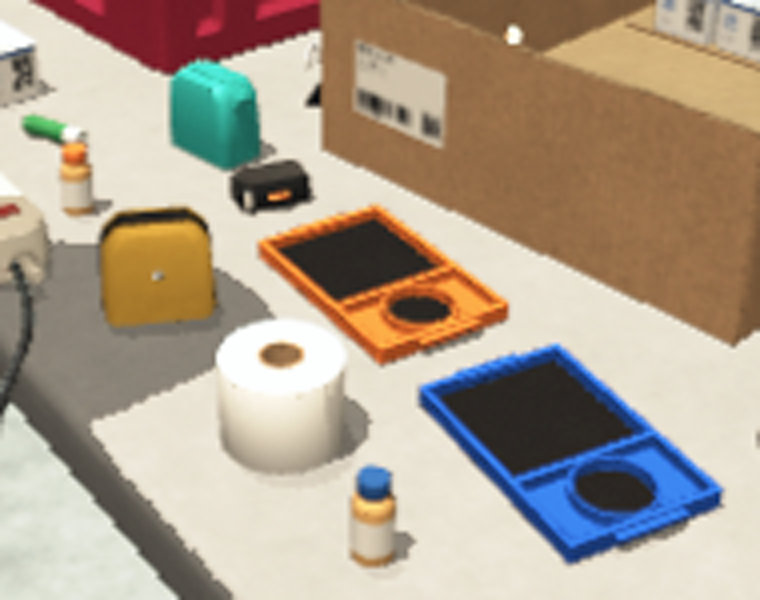

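Candidates (800-px top view): blue vial (546,369), the only blue cap; orange vial (370,365), with the green/white stub at (322,353) not a vial; roll (501,367), with the white ring at (347,205) in the back wide-bored and not it; yellow tape (433,368) versus the turquoise one (355,310), rejected. The crops confirm these choices. I'll refine with the wrist camera.

```bash
cat >> h.py <<'E'
def down(a):
    m=np.array([[np.cos(a),0,-np.sin(a)],[np.sin(a),0,np.cos(a)],[0,-1,0]])
    q=R.from_matrix(m).as_quat(); return np.array([q[3],q[0],q[1],q[2]])
def snap(bot,name):
    s=bot.read_state(); c=bot.read_camera('wrist')
    T=np.eye(4);T[:3,:3]=rot(s['tool_rot']).as_matrix();T[:3,3]=s['ee_pos']
    c['M']=T@np.array(c['mount']); pickle.dump(c,open(f'pics/{name}.pkl','wb'))
    cv2.imwrite(f'pics/{name}.png',cv2.resize(c['image'],(800,600),interpolation=cv2.INTER_CUBIC)); return c
E
python3 - <<'E'
from h import *
from rig import bot
s=bot.read_state();Rm=rot(s['tool_rot']).as_matrix();print(Rm.round(2).tolist())
for a in (np.pi/2,-np.pi/2,0,np.pi):
    for p in ([430,-240,300],[440,-20,300]):
        q=bot.ik(p,down(a));print(a,p,None if q is None else np.round(q,2))
E
```

```text
[[0.24, -0.0, 0.97], [-0.97, 0.0, 0.24], [-0.0, -1.0, 0.0]]
1.5707963267948966 [430, -240, 300] [-0.58  0.13  1.61 -0.    1.4  -2.15]
1.5707963267948966 [440, -20, 300] [-0.13  0.01  1.74 -0.    1.39 -1.7 ]
-1.5707963267948966 [430, -240, 300] [-0.58  0.13  1.61 -0.    1.4   0.99]
-1.5707963267948966 [440, -20, 300] [-0.13  0.01  1.74 -0.    1.39  1.44]
0 [430, -240, 300] [-0.58  0.13  1.61 -0.    1.4  -0.58]
0 [440, -20, 300] [-0.13  0.01  1.74 -0.    1.39 -0.13]
3.141592653589793 [430, -240, 300] None
3.141592653589793 [440, -20, 300] None
```

```bash
python3 - <<'E'
from h import *
from rig import bot
bot.move_to([430,-240,300],down(-np.pi/2)); c=snap(bot,'w1'); print(c['fovy'],c['M'].round(2).tolist(),bot.read_state()['clock'])
bot.move_to([430,-20,300],down(-np.pi/2)); c=snap(bot,'w2'); print(bot.read_state()['clock'])
E
```

```text
61.27081190103378 [[0.0, -0.94, -0.33, 514.94], [-1.0, -0.0, -0.0, -240.64], [0.0, 0.33, -0.94, 421.67], [0.0, 0.0, 0.0, 1.0]] 1.7083
2.6417
```

View pics/w1.png

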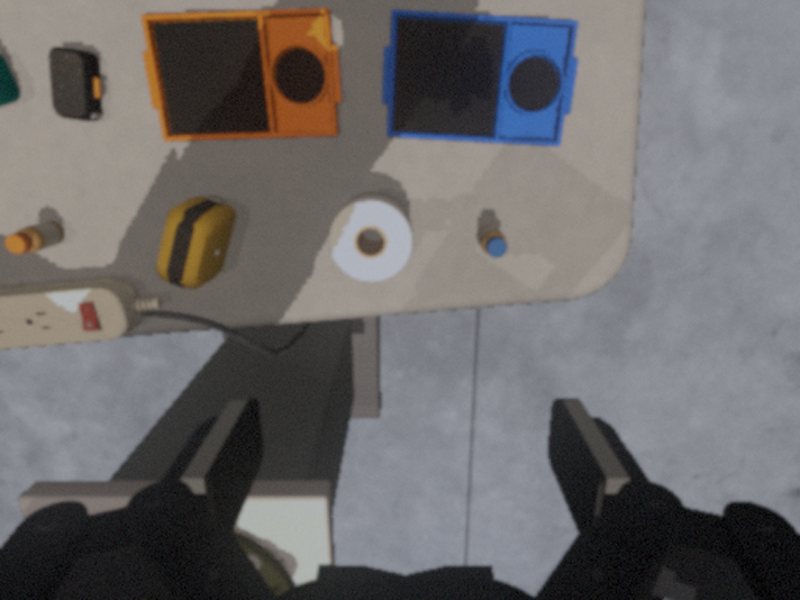

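View pics/w2.png

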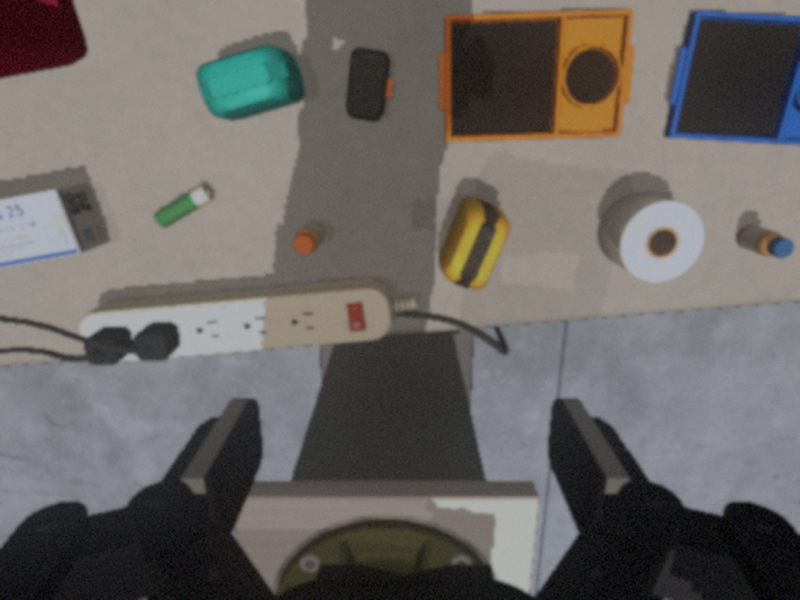

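Wrist view w1 shows roll (372,241), blue vial cap (496,245), blue tray (480,78). w2 shows orange cap (304,241), tape (475,243), orange tray (537,75). Now measuring.

```bash
cat > meas.py <<'E'
from h import *
s=512/800
def roi(H,x0,y0,x1,y1):
    m=np.zeros(H.shape[:2],bool);m[int(y0*s):int(y1*s)+1,int(x0*s):int(x1*s)+1]=1;return m
def hm(H,r,h,sm,vm): return roi(H,*r)&(H[...,0]>=h[0])&(H[...,0]<=h[1])&(H[...,1]>sm)&(H[...,2]>vm)
def quad(c,m,z,close=True):
    k=blobs(m)[0]; pts=cast(c,k[:,0],z,c['M'])[:,:2].astype(np.float32); return pts
def rect(p):
    r=cv2.minAreaRect(p.astype(np.float32)); return np.round(r[0],1),np.round(r[1],1),round(r[2],1)
E
python3 - <<'E'
from meas import *
W={n:pickle.load(open(f'pics/{n}.pkl','rb')) for n in('w1','w2')}
for n,r,h,t in(('w1',(375,5,590,150),(100,125),'blue'),('w2',(435,5,640,150),(4,22),'orange'),('w1',(140,5,350,150),(4,22),'orange')):
    c=W[n];H=hsv(c); m=hm(H,r,h,100,50)
    print(t,'outer',rect(quad(c,m,12)))
    d=roi(H,*r)&(H[...,2]<75)&(H[...,1]<110)
    for k in blobs(d,60)[:2]:
        p=cast(c,k[:,0],4,c['M'])[:,:2]; print('  dark z4',rect(p), 'circ',np.round(cv2.minEnclosingCircle(p.astype(np.float32))[0],1))
for n,r,h,z,t in(('w1',(485,230,512,260),(95,125),46,'bvial'),('w2',(765,230,798,262),(95,125),46,'bvial'),('w2',(290,225,322,258),(3,20),46,'ovial'),('w1',(3,225,32,258),(3,20),46,'ovial')):
    c=W[n];H=hsv(c);m=hm(H,r,h,140,60);p=quad(c,m,z);print(n,t,np.round(cv2.minEnclosingCircle(p)[0],1),round(cv2.minEnclosingCircle(p)[1],1))
for n,r in(('w1',(325,190,420,290)),('w2',(612,190,712,290))):
    c=W[n];H=hsv(c);m=roi(H,*r)&(H[...,1]<45)&(H[...,2]>170)
    p=quad(c,m,50);q=cv2.minEnclosingCircle(p);print(n,'roll',np.round(q[0],1),q[1], cv2.fitEllipse(p)[:2])
for n,r in(('w1',(150,185,245,300)),('w2',(430,185,520,300))):
    c=W[n];H=hsv(c);m=hm(H,r,(18,34),120,60)
    k=np.vstack(blobs(m,40)[:3])
    for z in(60,30): p=cast(c,k[:,0],z,c['M'])[:,:2];print(n,'tape z',z,rect(p))
E
```

```text
blue outer (array([ 544.7, -295.7]), array([142. ,  86.4]), 87.1)
  dark z4 (array([ 546.2, -272.4]), array([78.6, 78.6]), 86.9) circ [ 545.7 -272.2]
  dark z4 (array([ 542.7, -339.2]), array([35.6, 34.5]), 4.0) circ [ 542.4 -338.7]
orange outer (array([ 547.1, -118.1]), array([ 87.6, 142.8]), 1.8)
  dark z4 (array([546.5, -95.8]), array([76.7, 75.5]), 1.8) circ [546.3 -95.3]
  dark z4 (array([ 548.4, -162.3]), array([33.8, 33.7]), 0.1) circ [ 548.6 -161.6]
orange outer (array([ 546.5, -120.9]), array([ 87.8, 143.6]), 1.7)
  dark z4 (array([545.9, -94.8]), array([76.2, 74.8]), 2.0) circ [546.1 -95. ]
  dark z4 (array([ 548.3, -161.2]), array([34.1, 33.2]), 20.1) circ [ 548.1 -161.2]Traceback (most recent call last):
  File "<stdin>", line 10, in <module>
  File "meas.py", line 7, in quad
    k=blobs(m)[0]; pts=cast(c,k[:,0],z,c['M'])[:,:2].astype(np.float32); return pts
      ~~~~~~~~^^^
IndexError: list index out of range
```

```bash
python3 - <<'E'
from meas import *
W={n:pickle.load(open(f'pics/{n}.pkl','rb')) for n in('w1','w2')}
for n,r,h,z,t in(('w1',(480,225,515,262),(95,125),46,'bvial'),('w2',(762,225,798,265),(95,125),46,'bvial'),('w2',(285,220,326,260),(3,12),46,'ovial'),('w1',(1,222,34,260),(3,14),46,'ovial')):
    c=W[n];H=hsv(c);m=hm(H,r,h,110,50)
    b=blobs(m,8)
    if not b: print(n,t,'none');continue
    p=cast(c,b[0][:,0],z,c['M'])[:,:2].astype(np.float32);q=cv2.minEnclosingCircle(p);print(n,t,np.round(q[0],1),round(q[1],1),rect(p))
for n,r in(('w1',(325,190,420,290)),('w2',(612,190,712,290))):
    c=W[n];H=hsv(c);m=roi(H,*r)&(H[...,1]<45)&(H[...,2]>170)
    p=quad(c,m,50);q=cv2.minEnclosingCircle(p);print(n,'roll',np.round(q[0],1),q[1], cv2.fitEllipse(p)[:2])
for n,r in(('w1',(150,185,245,300)),('w2',(430,185,520,300))):
    c=W[n];H=hsv(c);m=hm(H,r,(15,34),120,50)
    k=np.vstack(blobs(m,40)[:3])
    for z in(60,30): p=cast(c,k[:,0],z,c['M'])[:,:2];print(n,'tape z',z,rect(p))
c1=W['w1']['image'][100:200,80:180];c2=W['w2']['image'][110:200,180:350]
a=cv2.resize(c1,(400,400),interpolation=cv2.INTER_CUBIC);b=cv2.resize(c2,(400*170//100,360),interpolation=cv2.INTER_CUBIC)
cv2.imwrite('pics/cr.png',b)
E
```

```text
w1 bvial [ 425.9 -310.5] 6.3 (array([ 425.9, -310.5]), array([11.1, 10.7]), 3.2)
w2 bvial [ 425.5 -308.2] 6.5 (array([ 425.5, -308.5]), array([12.2, 11. ]), 89.8)
w2 ovial [429.   54.9] 8.5 (array([428.6,  54.8]), array([15.4, 16. ]), 86.7)
w1 ovial [427.8  49. ] 9.9 (array([428.1,  47.6]), array([13.5, 17.6]), 85.0)
w1 roll [ 430.1 -215.2] 30.508731842041016 ((429.0205993652344, -217.20533752441406), (53.650997161865234, 61.8001823425293))
w2 roll [ 430.4 -214.2] 30.532655715942383 ((430.6277160644531, -213.99560546875), (59.20589828491211, 59.917816162109375))
w1 tape z 60 (array([431.7, -87.6]), array([45.2, 69.7]), 70.3)
w1 tape z 30 (array([424.7, -74.9]), array([49. , 75.5]), 70.3)
w2 tape z 60 (array([431.3, -71.2]), array([39.7, 61.4]), 70.0)
w2 tape z 30 (array([424.3, -75.4]), array([43. , 66.5]), 70.0)
```

View pics/cr.png

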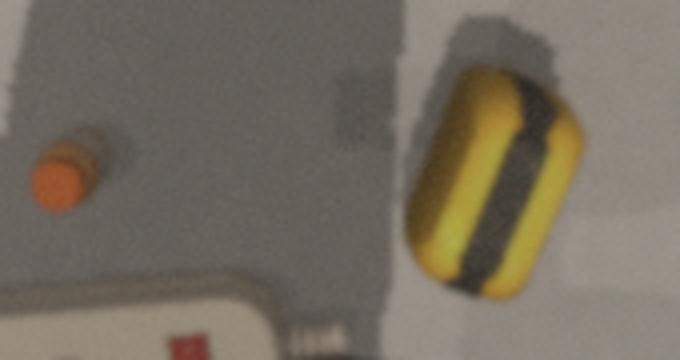

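Blue vial measured at about (425.8,-309.8) and cup at (542.6,-337.8). Starting with the blue vial.

```bash
cat >> h.py <<'E'
def st(bot,t=''):
    s=bot.read_state();print(t,'t',round(s['clock'],2),'ee',np.round(s['ee_pos'],1),'grip',round(s['grip_width'],1),'F',np.round(s['ft_force'],1))
def pick(bot,xy,z,a,opening,width,force,hover=130):
    bot.move_to([*xy,hover],down(a)); bot.move_gripper(opening)
    bot.servo_line([*xy,z],speed=120,until_force=12) and print('CONTACT'); st(bot,'at')
    bot.move_gripper(width+8); bot.move_gripper(max(width-8,0),force); st(bot,'closed')
    bot.servo_line([*xy,hover],speed=100); st(bot,'lifted')
def place(bot,xy,z,a,opening,hover=130,fup=4):
    bot.move_to([*xy,hover],down(a))
    bot.servo_line([*xy,z+12],speed=120)
    print('touch',bot.servo_line([*xy,z-1.5],speed=30,until_force=fup)); st(bot,'down')
    bot.move_gripper(opening); bot.dwell(.2); bot.servo_line([*xy,z+100],speed=120); st(bot,'rel')
E
python3 - <<'E'
from h import *
from rig import bot
pick(bot,(425.8,-309.8),31,-np.pi/2,50,20,20); c=snap(bot,'w3')
E
```

```text
at t 5.33 ee [ 426.1 -310.1   31.7] grip 50.0 F [0.8 0.1 1.2]
closed t 5.89 ee [ 425.9 -309.8   31.2] grip 19.8 F [-0.8  1.2  4.2]
lifted t 7.03 ee [ 425.5 -309.6  129.3] grip 20.0 F [-0.5 -0.6  0.8]
```

View pics/w3.png

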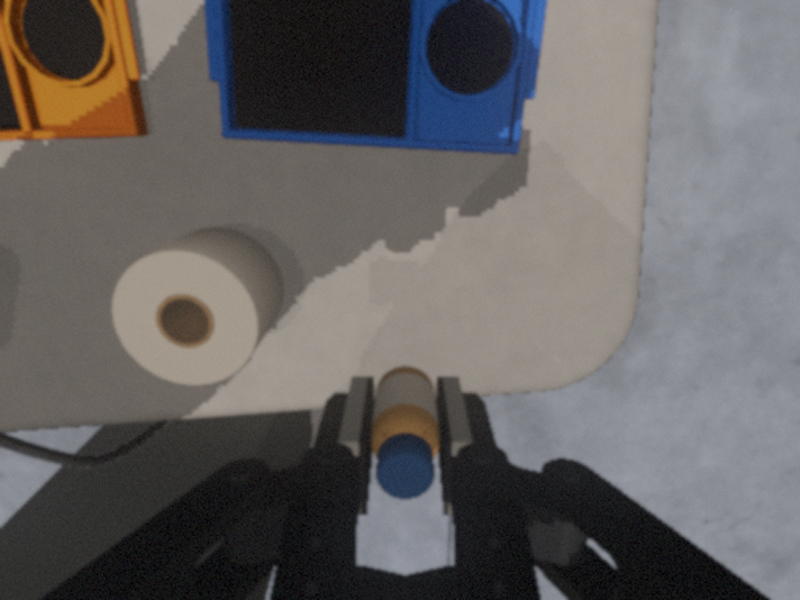

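The blue vial is held upright (cap at (405,465)), and the blue cup shows at (471,45). I'll check the in-grip offset and the cup from this view, then place.

```bash
python3 - <<'E'
from meas import *
c=pickle.load(open('pics/w3.pkl','rb'));H=hsv(c)
b=blobs(hm(H,(365,425,445,505),(95,125),80,30),20)[0]
q=cv2.minEnclosingCircle(b);print(q,cast(c,[q[0]],144,c['M']))
d=roi(H,415,5,525,110)&(H[...,2]<70)&(H[...,1]<140)
k=blobs(d,60)[0];p=cast(c,k[:,0],4,c['M'])[:,:2];print(rect(p),cv2.minEnclosingCircle(p.astype(np.float32)))
E
```

```text
((259.0, 298.52703857421875), 19.702816009521484) [[ 428.32660157 -309.8767243   144.        ]]
(array([ 540.8, -338. ]), array([34.9, 37.4]), 0.1) ((541.7219848632812, -338.36566162109375), 19.061357498168945)
```

```bash
python3 - <<'E'
from h import *
from rig import bot
place(bot,(541,-338),35,-np.pi/2,40); c=snap(bot,'w4')
E
```

```text
touch True
down t 8.9 ee [ 541.1 -338.    34.7] grip 19.4 F [-0.3 -0.6  3.8]
rel t 10.42 ee [ 540.7 -337.8  134.1] grip 40.0 F [-0.4 -0.2 -1.2]
```

View pics/w4.png

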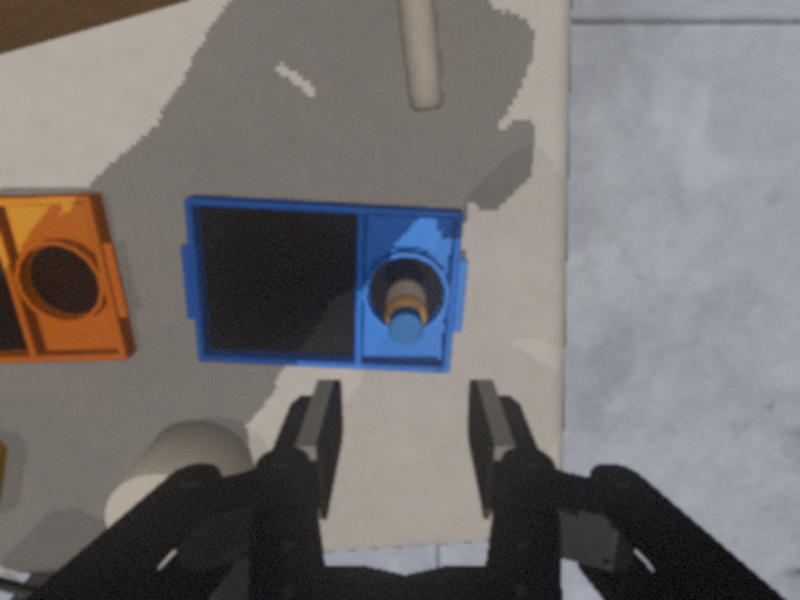

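The blue vial stands in the cup (cap (405,325), cup ring centre (407,292); the offset is from perspective). Now the orange vial.

```bash
python3 - <<'E'
from h import *
from rig import bot
bot.servo_line([500,-150,200])
pick(bot,(429,54.5),31,-np.pi/2,50,20,20); c=snap(bot,'w5')
from meas import *
H=hsv(c);b=blobs(hm(H,(345,400,465,520),(3,13),110,40),20)[0]
q=cv2.minEnclosingCircle(b);print(q,cast(c,[q[0]],144,c['M']))
E
```

```text
at t 14.11 ee [429.4  54.5  31.5] grip 50.3 F [ 0.4 -0.5  0.2]
closed t 14.68 ee [429.1  54.5  31.2] grip 19.8 F [-1.3  0.4  4.5]
lifted t 15.82 ee [428.7  54.5 129.5] grip 19.8 F [ 0.8  0.2 -0.3]
((258.98590087890625, 298.7464904785156), 21.837059020996094) [[431.29045005  54.22856589 144.        ]]
```

View pics/w5.png

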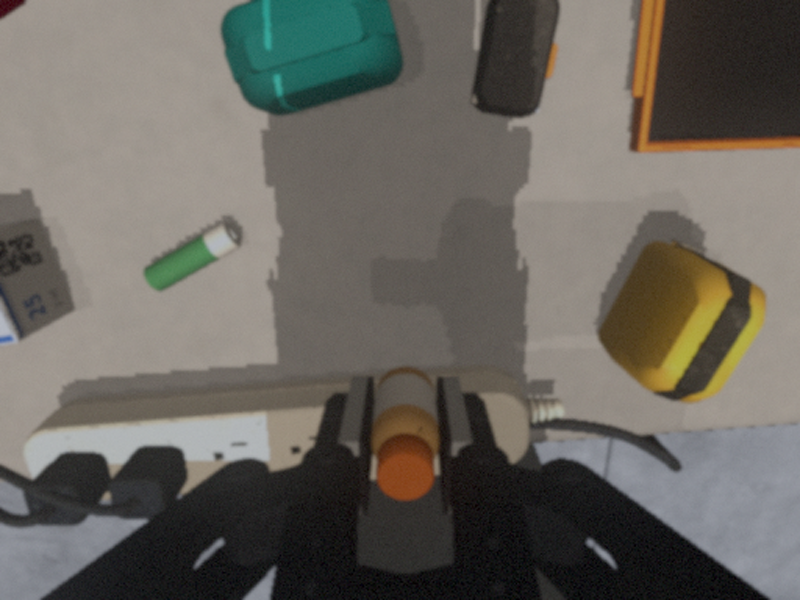

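```bash
python3 - <<'E'
from h import *
from rig import bot
place(bot,(547.3,-161.5),35,-np.pi/2,40); c=snap(bot,'w6')
bot.servo_line([480,-200,180])
pick(bot,(430.3,-214.6),30,0,85,63,50); c=snap(bot,'w7')
E
```

```text
touch True
down t 18.12 ee [ 547.4 -161.4   34.5] grip 20.0 F [0.5 0.1 1.4]
rel t 19.63 ee [ 546.9 -161.4  134.2] grip 39.7 F [ 0.6  0.1 -0.7]
at t 23.39 ee [ 430.6 -214.8   30.6] grip 85.1 F [-0.4 -0.1  0.3]
closed t 23.93 ee [ 430.4 -214.7   30.5] grip 61.9 F [-1.8  1.5  7.2]
lifted t 25.07 ee [ 430.  -214.4  129.4] grip 62.0 F [-0.3  0.8 -1.5]
```

View pics/w6.png

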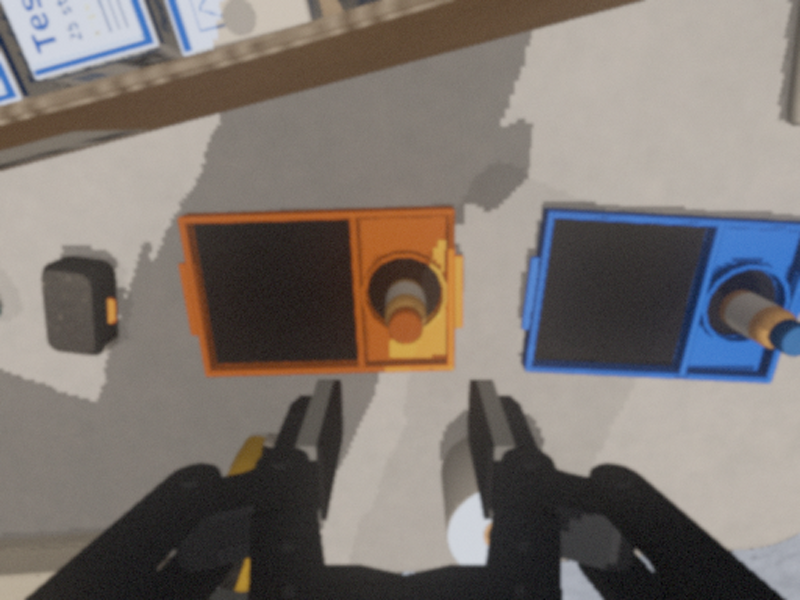

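View pics/w7.png

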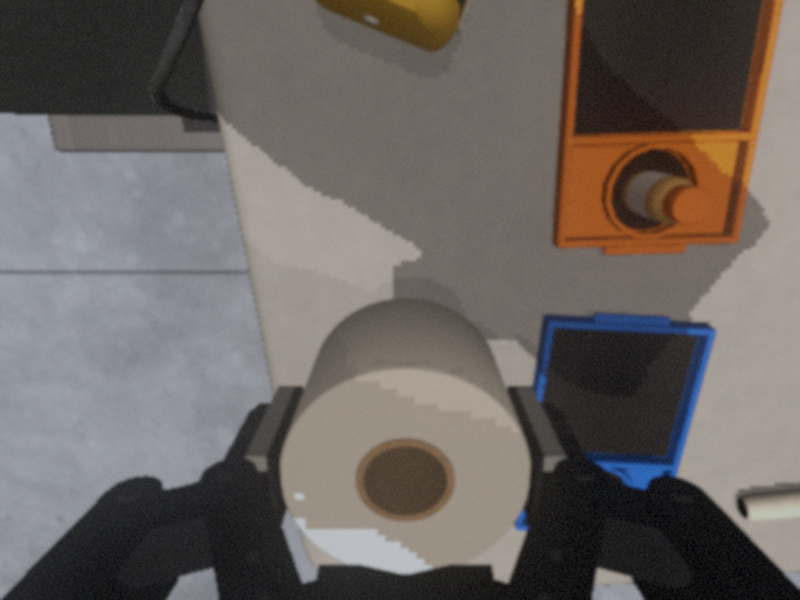

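Orange vial upright in its cup (w6, cap (405,323)), and the roll is held squarely (core (405,480)). Placing the roll.

```bash
python3 - <<'E'
from h import *
from rig import bot
c=pickle.load(open('pics/w7.pkl','rb'));p=cast(c,[[405*.64,480*.64]],149.5,c['M'])[0];print(p)
off=p[1]+214.4; print(off)
place(bot,(545.5,-271.8-np.clip(off,-4,4)*.5),34,0,80); c=snap(bot,'w8')
E
```

```text
[ 430.73527148 -212.08728497  149.5       ]
2.3127150307015256
touch True
down t 26.98 ee [ 545.6 -273.    34.6] grip 62.1 F [-0.3  0.6  6.6]
rel t 28.48 ee [ 545.2 -272.8  133.1] grip 79.8 F [-0.6 -0.3 -0.3]
```

View pics/w8.png

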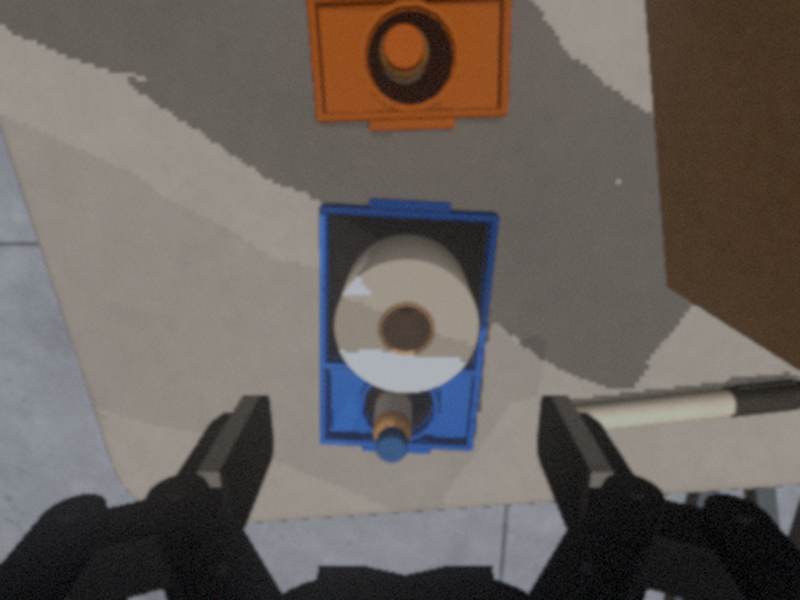

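The roll stands in the bay (core (406,328)) and the vial stays upright. Now a closer look at the tape before grasping it.

```bash
python3 - <<'E'
from meas import *
from rig import bot
bot.move_to([390,-74,230],down(-np.radians(110))); c=snap(bot,'w9')
H=hsv(c);m=hm(H,(200,100,600,420),(15,34),120,50)
k=np.vstack(blobs(m,40)[:3]);
for z in(60,30): print(rect(cast(c,k[:,0],z,c['M'])[:,:2]))
E
```

```text
(array([428.2, -76.4]), array([33. , 59.2]), 70.1)
(array([423.9, -73.7]), array([36.4, 65.3]), 70.1)
```

View pics/w9.png

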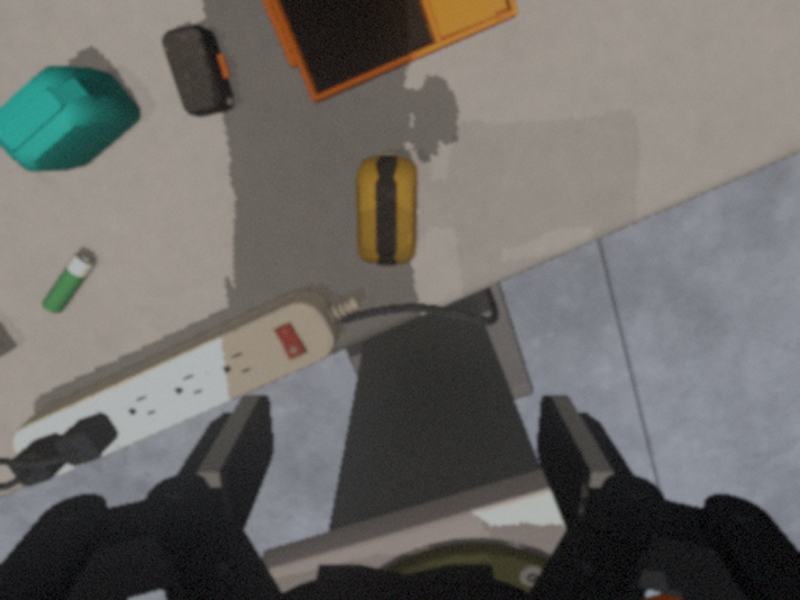

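```bash
python3 - <<'E'
from h import *
from rig import bot
pick(bot,(427.5,-75.5),33,-np.radians(110),70,38,60,hover=150); c=snap(bot,'w10')
E
```

```text
at t 32.29 ee [427.8 -75.6  33.6] grip 69.9 F [0.5 0.6 0.2]
closed t 32.89 ee [427.7 -75.5  33.4] grip 35.5 F [-2.1  0.3  5.6]
lifted t 34.21 ee [427.2 -75.4 149.4] grip 35.6 F [ 0.9  0.2 -3.1]
```

View pics/w10.png

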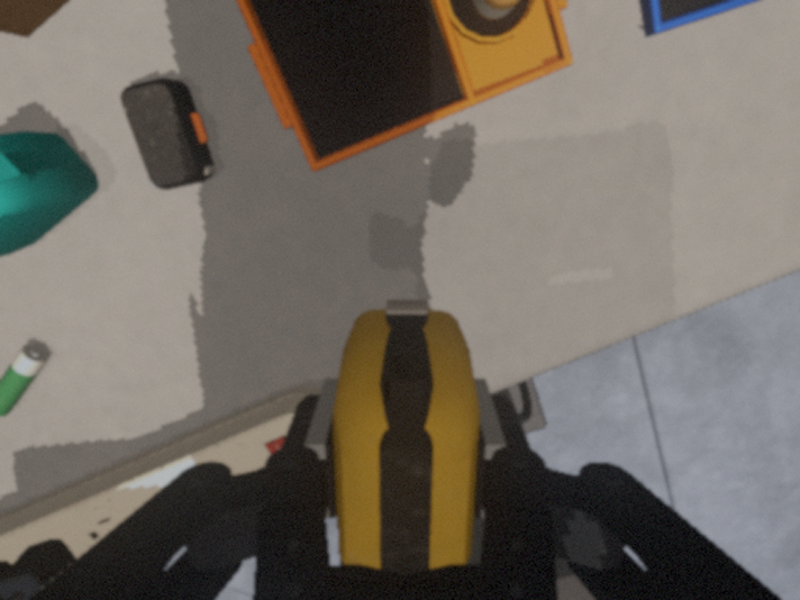

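The tape is held straight between the pads (stripe (407,440)). Placing it.

```bash
python3 - <<'E'
from h import *
from rig import bot
place(bot,(545.8,-95.2),37,-np.radians(88),54,hover=150)
bot.servo_line([440,-170,330],down(-np.pi/2)); bot.dwell(.3); snap(bot,'w11'); st(bot)
for n in('top','scene'):
    c=bot.read_camera(n);pickle.dump(c,open(f'pics/{n}1.pkl','wb'))
    cv2.imwrite(f'pics/{n}1.png',cv2.resize(c['image'],(800,600),interpolation=cv2.INTER_CUBIC))
E
```

```text
touch True
down t 36.23 ee [546.  -95.2  37.4] grip 35.6 F [-2.1  0.5  7.6]
rel t 37.73 ee [545.4 -95.1 136.2] grip 54.1 F [0.3 0.2 0. ]
 t 39.77 ee [ 440.  -169.9  329.9] grip 54.0 F [-0.6  0.5 -1.1]
```

View pics/w11.png

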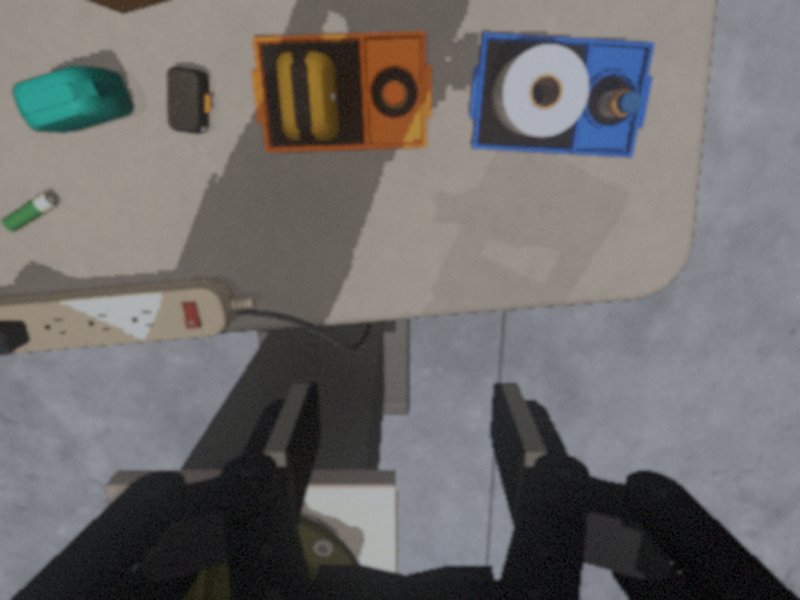

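View pics/scene1.png

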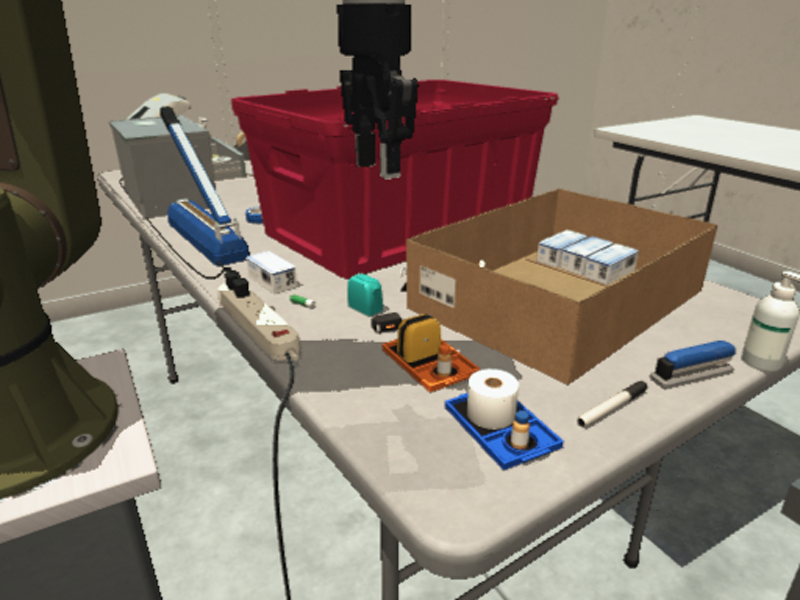

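View pics/top1.png

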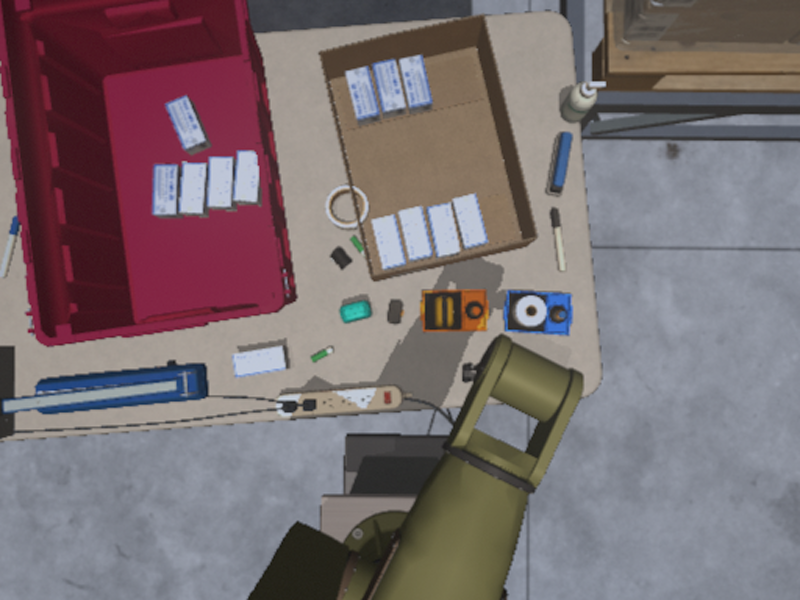

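The pictures show all four items upright in their trays: tape (308,95), orange cap (396,93), roll (545,90) and blue cap (628,103) in w11. Scanner, carton and marker look unmoved. A numeric check follows before handing in.

```bash
python3 - <<'E'
from meas import *
c=pickle.load(open('pics/w11.pkl','rb'));H=hsv(c)
T={'b':(np.array([544.7,-295.7]),-np.radians(3)),'o':(np.array([546.9,-119.2]),np.radians(1.9))}
def loc(t,p):
    o,a=T[t];d=np.array(p)-o;return np.round([d@[np.cos(a),np.sin(a)],d@[-np.sin(a),np.cos(a)]],1)
for t,r,h,z in(('b',(612,85,645,120),(95,125),50),('o',(384,80,408,106),(3,14),50)):
    b=blobs(hm(H,r,h,110,50),6)[0];p=cast(c,b[:,0],z,c['M'])[:,:2].astype(np.float32);print(t,'vial',loc(t,cv2.minEnclosingCircle(p)[0]))
m=roi(H,490,35,595,145)&(H[...,1]<45)&(H[...,2]>150)
p=quad(c,m,54);print('roll',loc('b',cv2.minEnclosingCircle(p)[0]),cv2.minEnclosingCircle(p)[1])
k=np.vstack(blobs(hm(H,(268,45,348,148),(16,34),120,50),30)[:2])
for z in(34,64):p=cast(c,k[:,0],z,c['M'])[:,:2];q=rect(p);print('tape',z,loc('o',q[0]),q)
a=pickle.load(open('pics/top0.pkl','rb'))['image'];b=pickle.load(open('pics/top1.pkl','rb'))['image']
for n,(x,y,w,h) in{'scanner':(395,311,14,18),'carton':(259,360,36,24),'marker':(559,240,14,42)}.items():
    x,y,w,h=[int(v*s) for v in(x,y,w,h)]
    t=a[y-h:y+h,x-w:x+w];B=b[y-h-8:y+h+8,x-w-8:x+w+8]
    r=cv2.matchTemplate(B,t,cv2.TM_CCOEFF_NORMED);_,v,_,l=cv2.minMaxLoc(r);print(n,'shift px',l[0]-8,l[1]-8,round(v,3))
E
```

```text
b vial [ -3.4 -44.8]
o vial [ -3.8 -43. ]
roll [ 0.6 23.3] 31.14330291748047
tape 34 [-2.8 24.1] (array([543.3, -95.2]), array([65. , 45.7]), 1.0)
tape 64 [-4.3 18.8] (array([ 542. , -100.6]), array([60.4, 42.4]), 1.0)
scanner shift px 0 0 1.0
carton shift px 0 0 1.0
marker shift px 0 0 1.0
```

All measurements are well inside tolerance, so I'm handing in.

```bash
python3 - <<'E'
from rig import bot
bot.finish_job(); print(bot.read_state()['clock'])
E
```

```text
the job is handed in; nothing more can be done
the job is handed in; nothing more can be done
```

Both kits are made up and the job is handed in, at about 40 s on the robot's clock. No verdict was reported.

I placed the blue vial, the orange vial, the label roll and the yellow tape measure, in that order. I lowered each one until it touched the tray floor, then let go.

The last checks from the wrist camera, in each tray's own frame:

| Item | Measured x, y (mm) | Target x, y (mm) | Allowed (mm) |
|---|---|---|---|
| Blue vial | -3.4, -44.8 | 0, -42 | ±13 |
| Orange vial | -3.8, -43.0 | 0, -42 | ±13 |
| Label roll | 0.6, 23.3 | 0, 24 | ±15 |
| Tape measure | -3 to -4, 19 to 24 | 0, 24 | ±15 |

- **Uprightness:** all four look upright in the wrist, scene and top pictures. I did not measure their tilt angles.
- **Scanner, carton and marker:** they show no shift in the top camera between the first and last pictures.
- **Disagreements:** the tape's measured y differed by about 5 mm depending on the height I assumed for the view. The camera also put the held vials and roll about 2.5 mm off the grasp point. Both are well inside tolerance.

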